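# Tip the feeder pot into the picking tray

## Robot

A 7-joint arm with a two-finger parallel gripper is mounted at the origin on the work surface. World frame = base frame: x ahead of the robot, y to its left, z up, the work surface at z = 0. Lengths are in m, angles in rad, forces in N, time in s.
With the tool pointing down it reaches from about 0.425 to 0.925 m from the base axis. Payload 6.8 kg.
Tool frame: the origin (TCP) lies on the front face of the gripper's body, between the roots of the fingers; the fingertips stand 73 mm ahead of it and the grasp point (between the pads) lies 54 mm ahead of it (env.nose_length is the distance from the TCP to the fingertips, in m); z points along the fingers, y is the line along which they close (so a half turn about z gives the same grasp; the last joint's range is limited). The gripper opens to 85 mm and grips with 20 to 120 N. Pads are 22 mm wide; open, the fingers measure 114 mm over their backs; the gripper's body (76 mm by 85 mm) begins 54 mm behind the grasp point. The pads swing forward as they close: fully open they stand 13 mm farther back than shut.
Start: joints at [-1.45, 0.477, 0.022, 1.555, -0.011, 1.109, -0.083], TCP at [0.153, 0.657, 0.304] pointing down, gripper open.
Joint ranges: [-2.96, 2.96], [-0.34, 2.1], [-1.41, 1.46], [0.24, 2.44], [-1.37, 4.51], [0.17, 1.92], [-2.96, 2.96]. Speed limits (rad/s): [2.39, 2.39, 3.14, 3.14, 3.14, 3.14, 3.14].

## Interface

Orientations are given as a unit quaternion [w, x, y, z].
In Python, from cell import env, kin, camera, calibration, job gives the robot as it stands. The module is installed in compiled form; this text tells all that it offers. Calls block until the motion is done:
- env.reach(position, orientation): joint-space move of the TCP to a pose.
- env.movel(position, velocity=0.15, rot=None, stop_force=None): straight line of the TCP; rot=None keeps the orientation; velocity is the mean speed in m/s. With stop_force (N) it stops when the force on the tool has changed by that much, and returns True; else False.
- env.goto_joints(angles): joint-space move.
- env.grip(opening, f_grip=None): finger opening in m; f_grip is the grip in N (None keeps the last); returns when the fingers have stopped.
- env.dwell(seconds).
- kin.inverse_kinematics(position, orientation): joint angles nearest the present ones, or None.
- env.get_state(): the state.
- camera(name): name is "scene" or "top" or "wrist"; returns (picture, depth): 384x512x3 uint8, blue, green, red; 384x512 float32, m along the optical axis (not along the pixel's ray), 0 where there is no reading.
- calibration(name): a dict with "fx", "fy", "cx", "cy" (pixels), "rvec" (rotation vector, rad) and "tvec" (3), from world to camera coordinates, as OpenCV has them. Camera axes: x right, y down, z forward; pixel columns grow to the right and rows downward; lengths in m; the calibration is good to about 2 mm. A picture is of the moment at which its call begins: read the wrist's pose just before it. calibration takes no time and is no camera call; for the wrist camera it gives the pose at the moment of the call.
A pose or a line that the arm cannot do raises env.PlanningError and nothing moves.
- job.job_done(): hands the job in; it is judged then, once.
The state is a dict: "time": time; "qpos": joint angles; "joint_velocities": joint speeds; "joint_torque": joint torques, N m; "tcp_pos": TCP position; "orientation": TCP orientation; "force": force on the tool from outside, world axes, zero at the start; "torque": the same for the moment, N m; "opening": finger opening in m; "gripper_force": force on a finger pad.
Only numpy, scipy, OpenCV 4.12 (cv2) and the standard library are available. Lean on these libraries where they do the work, as an engineer would, in place of code of your own. Each camera call takes 0.05 s, during which the arm holds its last target. There are 200 camera calls.

## Task

Charge the robot cell's picking tray from the lever-operated tipping feeder: slide the tray along the bench, in under the pot, until it meets the stand's rear cross bar, and draw the slide bolt fully back to free the cradle. Then tip the pot over until all five hub blanks have fallen into the tray, swing the cradle back fully upright, and push the bolt fully home again over the cradle's lug. Leave the tray under the pot and do not disturb the meter, the oil bottle or the screwdriver.

Things in the scene. Friction and masses are not known exactly. Their poses are not given: they have to be found in the camera images.
- stand: Grey steel tipping stand fixed to the bench. Origin on the bench under the pot; own x along the pivot (hand lever on the -x side, nearest the robot), own y the side it pours to, z up. Uprights 10 mm thick at x = -90 and +90 mm, 163 mm tall; pivot axis at y = 0, 135 mm up. Their feet, 24 mm wide, 18 mm high, y = -105 to +35 mm, leave 170 mm clear between them for the tray.
- cross_bar (a point): Middle of the top front edge of the stand's rear cross bar (30 mm high, joins the feet): at stand y = -70 mm, its face towards +y stops the tray.
- cradle (a joint): Turn of the cradle, rad: 0 = pot upright, on its stop; grows as the mouth goes over to the stand's +y; 2.36 = fully tipped, on the other stop. Stiff pivot, stays where it is left; 3 to 6 N at the grip turns it. With the bolt home it cannot turn: a flat lug on the pot's -y side, 83 mm from the pivot, lies under the bolt's nose (play 0.06 rad). The blanks slide out at about 1.9 to 2.2 rad.
- pot_mouth (a point): Centre of the pot's mouth. The pot is a round steel vessel fixed in the cradle: base 96 mm, mouth 108 mm across, 95 mm high; upright it spans 80 to 175 mm above the bench, and as it tips it stays 60 mm clear of the bench.
- lever_grip (a point): Middle of the lever's grip: a black round bar 14 mm thick, parallel to stand x, spanning x = -186 to -120 mm; the flat lever is at x = -116 to -108 mm. 120 mm from the pivot: at cradle angle c (rad), stand y = -120*sin(1.178 - c) mm, height 135 + 120*cos(1.178 - c) mm. Upright it leans to -y, 181 mm high; it goes over the top at 255 mm and ends on the +y side, 181 mm high.
- bolt (a joint): Travel of the slide bolt, m: 0 = home, its nose over the cradle's lug; 0.028 = fully drawn, towards the stand's -y. It slides stiffly (about 2 N) and stays where it is left. It goes home over the lug only when the cradle is upright.
- bolt_knob (a point): Middle of the bolt's knob: an upright steel cylinder 16 mm thick, 20 mm high (159 to 179 mm above the bench), at stand x = 0, y = -126 mm with the bolt home and -154 mm drawn. The 12 mm bolt rod runs 145 mm high in two guides, up to 157 mm high, at y = -93 to -105 and -157 to -169 mm, on a shelf 44 mm wide.
- tray: Picking tray, loose: open aluminium tray, 130 mm (own x) by 190 mm (own y), 40 mm high, 4 mm walls and floor, about 0.6 kg. Origin at the centre of the underside. It starts drawn out on the stand's +y side, -y end towards the stand. Against the cross bar its origin is at stand y = +25 mm.
- hub0: Hub blank 1 of five, turned steel, in the pot at the start: a flange 28 mm across and 8 mm thick with a boss 18 mm across and 14 mm long on it, 65 g. Origin at the centre of the flange's flat face; own z along the boss.
- hub1: Hub blank 2 of five, turned steel, in the pot at the start: a flange 28 mm across and 8 mm thick with a boss 18 mm across and 14 mm long on it, 65 g. Origin at the centre of the flange's flat face; own z along the boss.
- hub2: Hub blank 3 of five, turned steel, in the pot at the start: a flange 28 mm across and 8 mm thick with a boss 18 mm across and 14 mm long on it, 65 g. Origin at the centre of the flange's flat face; own z along the boss.
- hub3: Hub blank 4 of five, turned steel, in the pot at the start: a flange 28 mm across and 8 mm thick with a boss 18 mm across and 14 mm long on it, 65 g. Origin at the centre of the flange's flat face; own z along the boss.
- hub4: Hub blank 5 of five, turned steel, in the pot at the start: a flange 28 mm across and 8 mm thick with a boss 18 mm across and 14 mm long on it, 65 g. Origin at the centre of the flange's flat face; own z along the boss.
- meter: Bystander: a grey hand multimeter lying on the bench, 160 x 78 x 36 mm. Origin at the centre of its underside.
- oil_bottle: Bystander: a white plastic oil bottle with a black cap, standing, 60 mm across, 150 mm high. Origin at the centre of its underside.
- screwdriver: Bystander: a screwdriver with a black handle lying on the bench beyond the stand. Origin on its underside.
Things that resemble listed ones, but are neither listed nor needed, are in the scene too. Of the things like the tray, leave any that is black or pink; of the rest the larger one is meant.

How it is judged:
On the way, in this order (a step that is already met when the one before it is completed fails the run):
1. the tray is in under the pot against the cross bar and the bolt is drawn, with the cradle still upright (y of tray in the frame of stand below 0.04 m and x of tray in the frame of stand between -0.03 and 0.03 m and z of tray in the frame of stand below 0.008 m and angle between tray's own z axis and vertical below 0.06 rad and angle between the y axis of tray and the y axis of stand, either way round below 0.17 rad and value of joint bolt above 0.022 m and value of joint cradle below 0.15 rad), for 0.1 s.
2. the pot is tipped over and all five hub blanks lie in the tray (x of hub0 in the frame of tray between -0.063 and 0.063 m and y of hub0 in the frame of tray between -0.093 and 0.093 m and z of hub0 in the frame of tray between -0.002 and 0.045 m and x of hub1 in the frame of tray between -0.063 and 0.063 m and y of hub1 in the frame of tray between -0.093 and 0.093 m and z of hub1 in the frame of tray between -0.002 and 0.045 m and x of hub2 in the frame of tray between -0.063 and 0.063 m and y of hub2 in the frame of tray between -0.093 and 0.093 m and z of hub2 in the frame of tray between -0.002 and 0.045 m and x of hub3 in the frame of tray between -0.063 and 0.063 m and y of hub3 in the frame of tray between -0.093 and 0.093 m and z of hub3 in the frame of tray between -0.002 and 0.045 m and x of hub4 in the frame of tray between -0.063 and 0.063 m and y of hub4 in the frame of tray between -0.093 and 0.093 m and z of hub4 in the frame of tray between -0.002 and 0.045 m and value of joint cradle above 1.6 rad), for 0.1 s.
3. the cradle is back upright, the blanks still in the tray (x of hub0 in the frame of tray between -0.063 and 0.063 m and y of hub0 in the frame of tray between -0.093 and 0.093 m and z of hub0 in the frame of tray between -0.002 and 0.045 m and x of hub1 in the frame of tray between -0.063 and 0.063 m and y of hub1 in the frame of tray between -0.093 and 0.093 m and z of hub1 in the frame of tray between -0.002 and 0.045 m and x of hub2 in the frame of tray between -0.063 and 0.063 m and y of hub2 in the frame of tray between -0.093 and 0.093 m and z of hub2 in the frame of tray between -0.002 and 0.045 m and x of hub3 in the frame of tray between -0.063 and 0.063 m and y of hub3 in the frame of tray between -0.093 and 0.093 m and z of hub3 in the frame of tray between -0.002 and 0.045 m and x of hub4 in the frame of tray between -0.063 and 0.063 m and y of hub4 in the frame of tray between -0.093 and 0.093 m and z of hub4 in the frame of tray between -0.002 and 0.045 m and value of joint cradle below 0.08 rad), for 0.1 s.
At the end, for the whole second after the job is handed in: The five blanks lie still in the tray; the tray is flat under the pot, within 15 mm of the cross bar, 30 mm of the middle sideways and 10 degrees of square; the cradle is within 0.08 rad of upright and the bolt within 6 mm of home (all of step 3 and y of tray in the frame of stand below 0.04 m and x of tray in the frame of stand between -0.03 and 0.03 m and z of tray in the frame of stand below 0.008 m and angle between tray's own z axis and vertical below 0.06 rad and angle between the y axis of tray and the y axis of stand, either way round below 0.17 rad and value of joint bolt below 0.006 m and linear speed of each of hub0, hub1, hub2, hub3, hub4 below 0.03 m/s); the robot touches nothing.
It fails at once if the tray is lifted off the bench instead of slid (height (world z) of tray above 0.03 m).
It fails at once if the meter is pushed more than 30 mm or knocked over (distance of meter from where it was at the start of the episode above 0.03 m or angle between meter's own z axis and vertical above 0.5 rad).
It fails at once if the oil bottle is pushed more than 30 mm or knocked over (distance of oil_bottle from where it was at the start of the episode above 0.03 m or angle between oil_bottle's own z axis and vertical above 0.5 rad).
It fails at once if the screwdriver is pushed more than 30 mm or knocked over (distance of screwdriver from where it was at the start of the episode above 0.03 m).
It also fails if it takes over 72 s, if anything falls off the work surface, if the arm or the gripper's body presses on something with over 40 N, if the wrist force passes 120 N, or if a joint passes its speed limit or range.

## Working session

There is one attempt and no reset: what is moved stays moved. The work goes in short steps, each a Python script; the robot and the scene stay as the last script left them, time stands still between calls to the robot, and variables do not carry over. Pictures are saved under pics/ and viewed, at most 10 in all, crops included, and the job is handed in when it is done.

```bash
mkdir -p pics
python3 - <<'E'
from cell import env,camera,calibration
import cv2,numpy as np
for n in("scene","top"):
    p,d=camera(n);cv2.imwrite(f"pics/{n}0.png",p);np.save(f"pics/{n}0.npy",d)
    c=calibration(n);R=cv2.Rodrigues(np.array(c["rvec"],float))[0];print(n,c["fx"],-R.T@np.array(c["tvec"]).ravel(),R[2])
print(env.get_state()["time"],env.get_state()["orientation"])
E
```

```text
scene 455.21149995088354 [ 1.07422827 -0.72139055  1.37187999] [-0.3160657   0.46920628 -0.82458955]
top 469.49873343735754 [ 0.47740558 -0.02285959  1.35781603] [ 0.08539469  0.01195109 -0.99627552]
0.1 [-1.85595282e-05  1.14124598e-01  9.93466090e-01 -8.39029576e-04]
```

```bash
sleep 3; ls pics
```

```text
scene0.npy
scene0.png
top0.npy
top0.png
```

View pics/scene0.png

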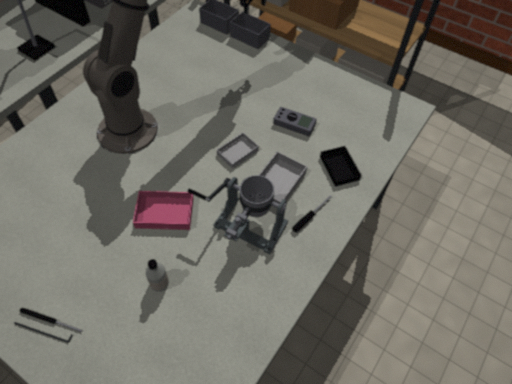

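View pics/top0.png

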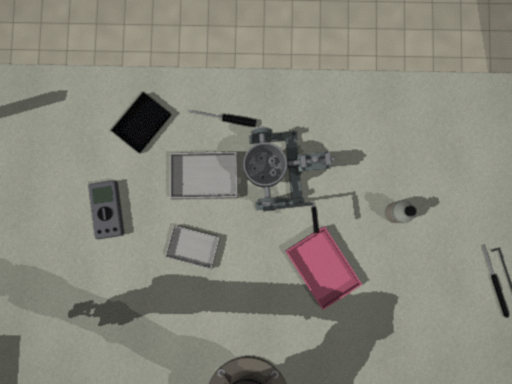

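The top view shows the grey tray at (204,175), larger than the grey decoy at (194,245). The pot is at (265,165), the bolt knob near (333,159) and the black lever grip at (315,220). So stand +y points to image left, about world +y. Bystanders: meter (105,210), bottle (404,211), screwdriver (225,117).

```bash
cat > h.py <<'E'
import cv2,numpy as np
from cell import env,kin,camera,calibration
def cloud(n,d):
    c=calibration(n);R=cv2.Rodrigues(np.array(c["rvec"],float))[0];t=np.array(c["tvec"],float).ravel()
    v,u=np.mgrid[:d.shape[0],:d.shape[1]]
    P=np.dstack([(u-c["cx"])/c["fx"]*d,(v-c["cy"])/c["fy"]*d,d])
    W=(P-t)@R; W[d==0]=np.nan
    return W
E
python3 - <<'E'
from h import *
p=cv2.imread("pics/top0.png");d=np.load("pics/top0.npy");W=cloud("top",d);z=W[...,2]
print("bench z",np.nanmedian(z[220:240,100:160]))
def reg(m,name,zl,box):
    u0,u1,v0,v1=box;k=np.zeros_like(m);k[v0:v1,u0:u1]=1
    q=m&k&(z>zl[0])&(z<zl[1]);pts=W[q]
    if len(pts)<3: print(name,len(pts));return
    r=cv2.minAreaRect(pts[:,:2].astype(np.float32));print(name,len(pts),"mean",pts.mean(0).round(4),"rect",np.round(r[0],4),np.round(r[1],4),round(r[2],1))
    return pts
T=np.ones(z.shape,bool)
reg(T,"tray rim",(.03,.05),(150,245,140,210))
reg(T,"tray all",(.002,.05),(150,245,140,210))
reg(T,"pot rim",(.165,.185),(235,292,135,195))
reg(p.max(2)<60,"grip",(.165,.2),(300,330,195,240))
reg(T,"knob",(.168,.19),(322,350,145,175))
reg(T,"shelf",(.12,.19),(296,350,145,175))
reg(T,"uprights",(.15,.17),(240,310,120,215))
np.set_printoptions(linewidth=250)
print((z[140:182:2,292:345:2]*1000).astype(int))
big=cv2.resize(p[110:260,150:350],None,fx=4,fy=4,interpolation=cv2.INTER_CUBIC);cv2.imwrite("pics/crop.png",big)
E
```

```text
bench z 0.002733207065709993
tray rim 375 mean [0.6253 0.1454 0.0392] rect [0.6223 0.1386] [0.131  0.1897] 2.3
tray all 3751 mean [0.6246 0.1507 0.0091] rect [0.6263 0.1616] [0.2024 0.2756] 1.3
pot rim 293 mean [ 0.6441 -0.0344  0.176 ] rect [ 0.6392 -0.0338] [0.1087 0.1101] 44.2
grip 119 mean [ 0.5026 -0.158   0.1869] rect [ 0.5091 -0.155 ] [0.083  0.0282] 27.3
knob 0
shelf 586 mean [ 0.6521 -0.1624  0.1453] rect [ 0.6541 -0.1654] [0.0445 0.103 ] 6.7
uprights 471 mean [ 0.6278 -0.0623  0.1578] rect [ 0.6256 -0.0624] [0.1606 0.212 ] 80.6
[[                  29                   32                   32                    0                    2                    0                    3                    3                    2                    3                    2
                     2                    1                    0                    3                   -1                    2                    0                   -1                    1                   -2                    0
                     0                   -1                    4                    4     
[... 10859 characters left out ...]
                   -1                    1                   -4]
 [                  27                   29                   28                   32                   32                    3                    0                    5                    0                    3                   -5
                     0                   -1                    2                    2                    3                    0                    1                   -4                   -2                   -3                    0
                    -2                   -4                   -4                    3                    4]]<stdin>:19: RuntimeWarning: invalid value encountered in cast
```

View pics/crop.png

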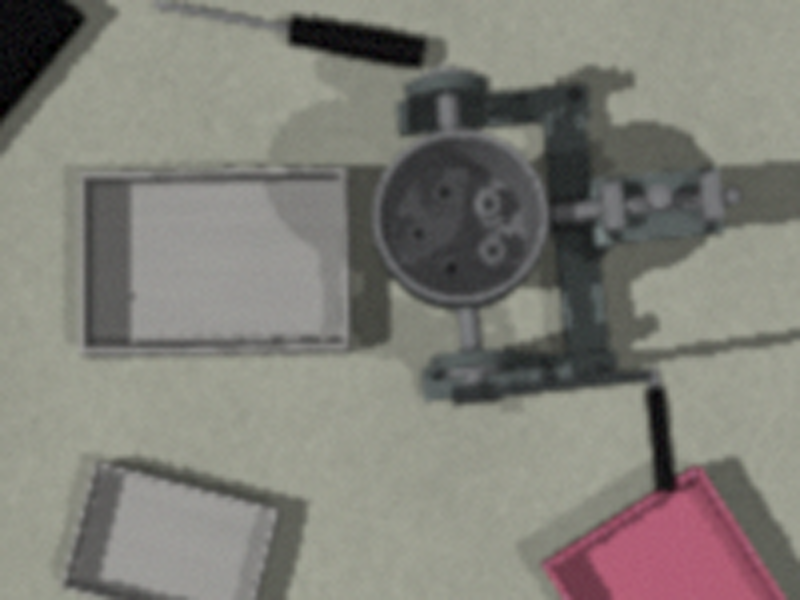

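The crop shows the pot centre at (265,164), the knob at (314,158), the grip from (314,206) to (317,232), and the tray rim from (171,152) to (237,197). The stand is rotated a few degrees relative to the tray. I'll fit the stand frame from three known points.

```bash
cat >> h.py <<'E'
def ray(n,uv,z):
    c=calibration(n);R=cv2.Rodrigues(np.array(c["rvec"],float))[0];t=np.array(c["tvec"],float).ravel()
    o=-R.T@t;r=R.T@np.array([(uv[0]-c["cx"])/c["fx"],(uv[1]-c["cy"])/c["fy"],1]);return (o+r*(z-o[2])/r[2])[:2]
def q(yaw,tilt=0):
    # tool down, finger closing line (tool y) at world angle yaw from +y ; tilt about tool y
    from scipy.spatial.transform import Rotation as S
    r=S.from_euler('z',yaw)*S.from_quat([1,0,0,0])*S.from_euler('y',tilt)
    x,y,z,w=r.as_quat();return [w,x,y,z]
E
python3 - <<'E'
from h import *
p=cv2.imread("pics/top0.png");d=np.load("pics/top0.npy");W=cloud("top",d);z=W[...,2]
k=np.zeros(z.shape,bool);k[150:168,304:323]=1
K=W[k&(z>.168)&(z<.19)];print("knob",len(K),K.mean(0),np.ptp(K,axis=0)); knob=K[:,:2].mean(0)
pot=ray("top",(265.25,164.25),.175);print("pot",pot)
g0=ray("top",(313.75,206),.187);g1=ray("top",(317,232.5),.187);print("grip",g0,g1,np.linalg.norm(g0-g1))
g=(g0+g1)/2
A=np.array([[0,0],[0,-.126],[-.153,-.1109]]);B=np.array([(pot),knob,g])
a=A-A.mean(0);b=B-B.mean(0)
th=np.arctan2((a[:,0]*b[:,1]-a[:,1]*b[:,0]).sum(),(a*b).sum());R=np.array([[np.cos(th),-np.sin(th)],[np.sin(th),np.cos(th)]])
o=B.mean(0)-R@A.mean(0);print("th deg",np.degrees(th),"o",o,"res mm",(B-(A@R.T+o))*1000)
tr=np.array([.6223,.1386]);print("tray in stand",(tr-o)@R)
s=p[...].astype(int)
rim=(z>.032)&(z<.05);rim[:140]=0;rim[210:]=0;rim[:,:150]=0;rim[:,245:]=0
r=cv2.minAreaRect(W[rim][:,:2].astype(np.float32));print(cv2.boxPoints(r))
# IK test along lever and others
def sw(x,y): return R@[x,y]+o
for nm,(x,y,h) in {"knob":(0,-.126,.233),"knobd":(0,-.154,.233)}.items():
    print(nm,sw(x,y),kin.inverse_kinematics([*sw(x,y),h],q(th+np.pi/2)) is not None,kin.inverse_kinematics([*sw(x,y),h],q(th-np.pi/2)) is not None)
for c in np.linspace(0,2.36,9):
    y=-.12*np.sin(1.178-c);h=.135+.12*np.cos(1.178-c)
    P=sw(-.15,y);j=[kin.inverse_kinematics([*P,h+.054],q(th+e)) for e in(0,np.pi)]
    print(P.round(3),round(h,3),[None if x is None else np.round(x,2) for x in j])
P=tr+[.0,.095];print([kin.inverse_kinematics([*P,.09],q(e)) is not None for e in (0.04,np.pi+.04)])
E
```

```text
knob 33 [ 0.6531929  -0.15918864  0.17901049] [0.01312002 0.01268195 0.01351514]
pot [ 0.63663096 -0.03517456]
grip [ 0.53278153 -0.15797401] [ 0.46725767 -0.16678963] 0.06611423564169709
th deg 7.085420637486685 o [ 0.63748456 -0.03426058] res mm [[-0.85359835 -0.91397632]
 [ 0.16636738  0.10972464]
 [ 0.68723097  0.80425168]]
tray in stand [0.00625357 0.17341351]
[[0.55293345 0.23067516]
 [0.5607065  0.04109193]
 [0.6916237  0.04645959]
 [0.68385065 0.23604283]]
knob [ 0.65302653 -0.15929837] True True
knobd [ 0.6564803  -0.18708454] True True
[ 0.502 -0.163] 0.181 [array([-0.59,  0.51,  1.05,  2.02, -0.56,  0.93, -0.69]), array([-0.53,  0.46,  0.95,  2.02, -0.48,  0.9 ,  2.37])]
[ 0.5   -0.145] 0.211 [array([-0.56,  0.37,  0.91,  2.01, -0.37,  0.93, -0.91]), array([-0.58,  0.39,  0.94,  2.01, -0.39,  0.94,  2.25])]
[ 0.497 -0.119] 0.235 [array([-0.6 ,  0.3 ,  0.87,  2.  , -0.27,  0.96, -1.04]), array([-0.62,  0.3 ,  0.89,  2.  , -0.29,  0.97,  2.11])]
[ 0.493 -0.087] 0.25 [array([-0.78,  0.28,  1.01,  2.01, -0.29,  1.  , -1.08]), array([-0.66,  0.24,  0.84,  2.  , -0.21,  0.99,  1.98])]
[ 0.489 -0.053] 0.255 [array([-0.91,  0.27,  1.07,  2.02, -0.28,  1.  , -1.15]), array([-0.69,  0.2 ,  0.77,  2.02, -0.16,  0.99,  1.86])]
[ 0.484 -0.018] 0.25 [array([-0.97,  0.25,  1.05,  2.04, -0.26,  0.99, -1.24]), array([-0.7 ,  0.18,  0.69,  2.03, -0.14,  0.97,  1.76])]
[0.48  0.014] 0.235 [array([-1.01,  0.26,  1.01,  2.07, -0.27,  0.95, -1.3 ]), array([-0.69,  0.19,  0.61,  2.06, -0.13,  0.94,  1.68])]
[0.477 0.04 ] 0.211 [array([-1.03,  0.3 ,  0.98,  2.1 , -0.32,  0.9 , -1.31]), array([-0.67,  0.21,  0.53,  2.08, -0.14,  0.88,  1.63])]
[0.475 0.057] 0.18 [array([-1.04,  0.36,  0.97,  2.13, -0.41,  0.85, -1.27]), array([-0.64,  0.26,  0.46,  2.11, -0.16,  0.81,  1.6 ])]
[True, True]
```

```bash
cat >> h.py <<'E'
th=np.radians(7.085);o=np.array([.63748,-.03426])
Rs=np.array([[np.cos(th),-np.sin(th)],[np.sin(th),np.cos(th)]])
def sw(x,y,z): return [*(Rs@[x,y]+o),z]
def ts(): s=env.get_state();return s["time"],np.r_[(np.array(s["tcp_pos"][:2])-o)@Rs,s["tcp_pos"][2]].round(4),np.round(s["force"],1),round(s["opening"],4)
E
python3 - <<'E'
from h import *
a=np.radians(2.35);tr=np.array([.6223,.1386]);P=tr+.093*np.array([-np.sin(a),np.cos(a)])
env.reach([*P,.2],q(np.pi+a));print(ts())
env.movel([*P,.086],.15);print(ts())
env.grip(0,40);print(ts())
env.movel(sw(0,.158+.093,.086),.06,rot=q(np.pi+th));print(ts())
print(env.movel(sw(0,.018+.093,.086),.08,stop_force=15));print(ts())
p,_=camera("top");p2,_=camera("scene")
cv2.imwrite("pics/a.png",np.hstack([cv2.resize(p[90:280,140:370],None,fx=1.7,fy=1.7),cv2.resize(p2[110:300,160:390],None,fx=1.7,fy=1.7)]))
E
```

```text
(2.3833, array([0.0137, 0.2677, 0.2001]), array([ 0.7,  0.5, -0. ]), 0.0854)
(3.2917, array([0.0146, 0.2663, 0.0869]), array([ 0.2, -1.1,  0.1]), 0.0852)
(4.0083, array([0.014 , 0.2662, 0.0862]), array([-0.5,  0. ,  2.2]), 0.0032)
(4.5, array([-2.000e-04,  2.505e-01,  8.620e-02]), array([-2.1, -0.6,  3.8]), 0.0033)
True
(6.0167, array([0.0007, 0.1181, 0.0862]), array([ 1. , -0.3,  2.4]), 0.0034)
```

View pics/a.png

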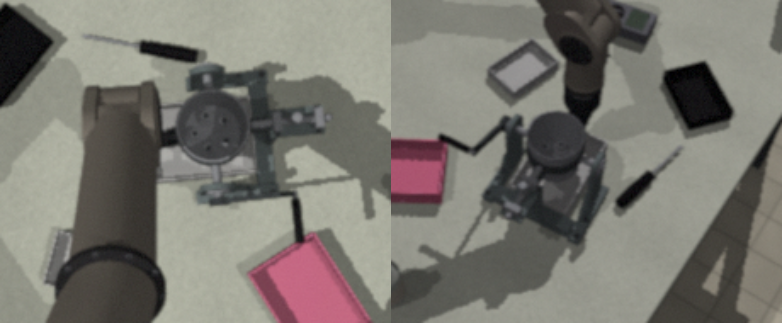

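The tray met the cross bar: the grip stopped at stand y = 118.1 mm, and 118 mm was expected. The pictures show the tray in under the pot and the gripper near (130,120) on its end. The bolt is next.

Run:
```python
from h import *
env.grip(.035);T=env.get_state()["tcp_pos"]
env.movel([T[0],T[1],.31],.25);print(ts())
j=[(np.abs(np.array(k)-env.get_state()["qpos"]).max(),e) for e in(np.pi/2,3*np.pi/2) if (k:=kin.inverse_kinematics(sw(0,-.126,.31),q(th+e))) is not None];print(j);e=min(j)[1]
env.grip(.05)
env.reach(sw(0,-.126,.31),q(th+e));print(ts())
print(env.movel(sw(0,-.126,.234),.12,stop_force=15),ts())
env.grip(0,40);print(ts())
print(env.movel(sw(0,-.158,.234),.05,stop_force=20),ts())
p,_=camera("wrist");p2,_=camera("scene")
cv2.imwrite("pics/b.png",np.hstack([cv2.resize(p,(390,293)),cv2.resize(p2[110:283,160:390],(390,293))]))
```

```text
(7.5667, array([-3.000e-04,  1.206e-01,  3.085e-01]), array([-0.4,  0.5, -0.5]), 0.035)
[(np.float64(1.0118643572416213), 1.5707963267948966), (np.float64(1.3971878604036634), 4.71238898038469)]
(8.8417, array([ 0.0005, -0.1244,  0.3096]), array([ 0.2,  0.5, -0.3]), 0.0503)
False (9.625, array([ 0.0004, -0.1261,  0.2347]), array([0.2, 0.6, 0.3]), 0.0499)
(10.0333, array([ 0.0011, -0.1262,  0.2351]), array([3.3, 0.9, 4.3]), 0.014)
False (10.825, array([ 0.0011, -0.1542,  0.2349]), array([-2. ,  9.4, 10.3]), 0.0143)
```

View pics/b.png

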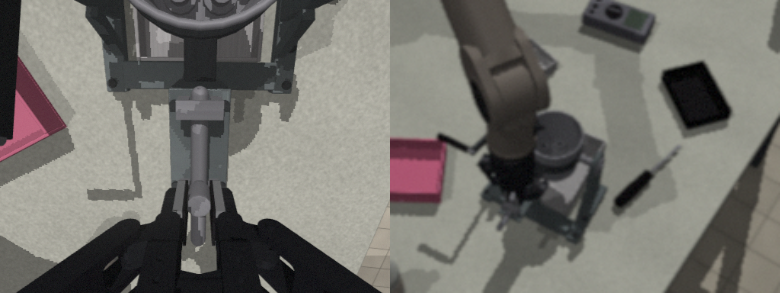

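The bolt is drawn to its stop, with the knob at stand y = -154 mm, held between the pads at wrist pixel (200,205). Now the lever.

```bash
cat >> h.py <<'E'
def arc(c,x=-.15,r=.12): return sw(x,-r*np.sin(1.178-c),.135+r*np.cos(1.178-c)+.054)
E
python3 - <<'E'
from h import *
env.grip(.04);T=env.get_state()["tcp_pos"]
env.movel([T[0],T[1],.31],.25);print(ts())
P=arc(0);U=[P[0],P[1],.31];q0=env.get_state()["qpos"]
j=[(np.abs(np.array(k)-q0).max(),e) for e in(0,np.pi) if (k:=kin.inverse_kinematics(U,q(th+e))) is not None];print(j);e=min(j)[1]
open("e.txt","w").write(str(e))
env.grip(.055)
env.reach(U,q(th+e));print(ts())
print(env.movel(P,.12,stop_force=15),ts())
env.grip(0,40);print(ts())
for c in np.linspace(.3,1.5,5): 
    s=env.movel(arc(c),.1,stop_force=40);print(round(c,2),s,ts())
    if s: break
p,_=camera("top");p2,_=camera("scene")
cv2.imwrite("pics/c.png",np.hstack([cv2.resize(p[110:283,140:370],(390,293)),cv2.resize(p2[110:283,160:390],(390,293))]))
E
```

```text
(11.7417, array([-0.0006, -0.159 ,  0.3111]), array([-0.1,  0.7, -0.2]), 0.0397)
[(np.float64(1.4336234404448176), 0), (np.float64(1.3840217896286955), 3.141592653589793)]
(13.2917, array([-0.1497, -0.111 ,  0.31  ]), array([0.9, 0.3, 0.1]), 0.0549)
False (14.0667, array([-0.1496, -0.1111,  0.2354]), array([0.6, 0.8, 0.2]), 0.0554)
(14.525, array([-0.1497, -0.1099,  0.2356]), array([-2.8,  3.7,  5.4]), 0.0127)
0.3 False (15.0333, array([-0.1497, -0.0928,  0.2662]), array([ 0.8, -1.7,  2.4]), 0.0125)
0.6 False (15.5417, array([-0.1495, -0.0681,  0.2911]), array([-0.3, -6.7,  9.9]), 0.0125)
0.9 False (16.05, array([-0.1491, -0.0359,  0.3071]), array([-3. , -7.4, 18.9]), 0.0121)
1.2 False (16.5583, array([-0.1488,  0.0017,  0.311 ]), array([-1.5, -1.5, 15.2]), 0.0127)
1.5 False (17.0667, array([-0.1486,  0.0383,  0.304 ]), array([1.4, 1.7, 7.6]), 0.0123)
```

View pics/c.png

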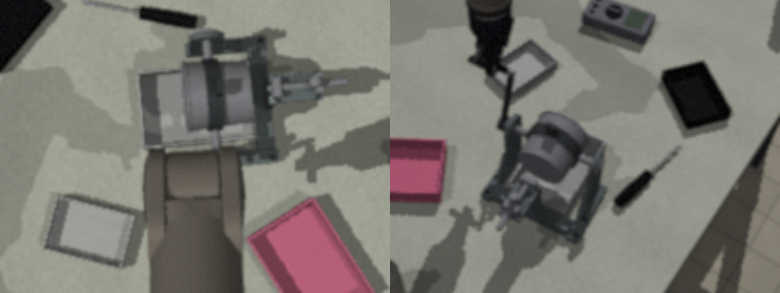

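The pot is tipped about 1.5 rad, its mouth facing the tray at top-view pixel (190,95). The tray is still under it. I'll go on slowly.

Run:
```python
from h import *
for c in [1.7,1.85,2.0,2.1,2.2,2.34]: 
    s=env.movel(arc(c),.05,stop_force=40);print(round(c,2),s,ts())
    if s: break
env.dwell(1.0);print(ts())
p,_=camera("top");p2,_=camera("scene")
cv2.imwrite("pics/d.png",np.hstack([cv2.resize(p[110:233,170:333],(390,293)),cv2.resize(p2[130:253,200:363],(390,293))]))
```

```text
1.7 False (17.8, array([-0.1485,  0.0591,  0.2938]), array([ 5.5, -2.2,  3.3]), 0.012)
1.85 False (18.3083, array([-0.1484,  0.0738,  0.2833]), array([ 7.2, -2.9, -0.9]), 0.0122)
2.0 False (18.8167, array([-0.1483,  0.0872,  0.2711]), array([ 7.3, -1.9, -0.7]), 0.0128)
2.1 False (19.2083, array([-0.1483,  0.0948,  0.2618]), array([ 8.3, -0.8, -1.8]), 0.0125)
2.2 False (19.6, array([-0.1482,  0.1016,  0.2518]), array([ 7.4, -1.8, -3.1]), 0.0123)
2.34 False (20.0833, array([-0.1482,  0.1094,  0.2368]), array([ 8. , -1.2, -3.3]), 0.0124)
(21.0833, array([-0.1482,  0.1094,  0.2368]), array([ 9.1, -1.5, -3.9]), 0.0122)
```

View pics/d.png

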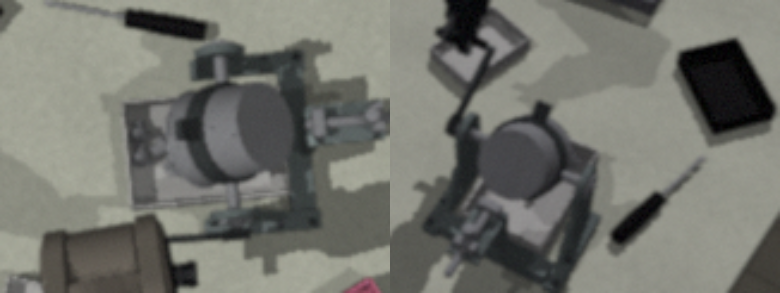

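Blanks lie in the tray's +y end, around (150,145), but I can't count them past the pot. I'll swing the pot back upright and check inside it.

Run:
```python
from h import *
env.dwell(.5)
for c in [2.0,1.6,1.2,.8,.4,.1]: env.movel(arc(c),.1)
print(ts())
print(env.movel(arc(-.06),.05,stop_force=12),ts())
env.grip(.05);print(ts())
T=env.get_state()["tcp_pos"];env.movel([T[0],T[1],.33],.25)
env.reach(sw(-.12,-.19,.36),q(th+np.pi/2));print(ts())
p,d=camera("top");p2,_=camera("scene");np.save("pics/e.npy",d)
cv2.imwrite("pics/e.png",np.hstack([cv2.resize(p[110:233,170:333],(390,293),interpolation=2),cv2.resize(p2[130:253,200:363],(390,293),interpolation=2)]))
W=cloud("top",d)
z=W[...,2];S=(W[...,:2]-o)@Rs
m=(abs(S[...,0]-0)<.056)&(S[...,1]>.055)&(S[...,1]<.11)&(z>.008)&(z<.06)
n,l,st,ce=cv2.connectedComponentsWithStats(m.astype(np.uint8));print(st[1:,4],ce[1:])
m=(abs(S[...,0])<.15)&(abs(S[...,1])<.2)&(z>.165)&(z<.2);print("rim",S[m].mean(0),z[m].mean())
```

```text
(25.25, array([-0.1501, -0.1048,  0.2441]), array([ 4.,  4., -4.]), 0.0127)
True (25.5833, array([-0.1502, -0.1099,  0.2325]), array([ 1.2, -0.2, -0.6]), 0.0125)
(26.0333, array([-0.1495, -0.1092,  0.2334]), array([-0.6, -1. ,  0.6]), 0.0503)
(27.7917, array([-0.1202, -0.1896,  0.3591]), array([ 0.8, -0.6,  0.4]), 0.05)
[  2   1 281   1   2   1   1   1   1   2   1   2   1   1   1   3   2   1
   2] [[228.5        157.5       ]
 [237.         157.        ]
 [234.35587189 172.0747331 ]
 [233.         159.        ]
 [237.5        161.5       ]
 [241.         160.        ]
 [228.         183.        ]
 [242.         185.        ]
 [245.         185.        ]
 [229.5        186.5       ]
 [237.         186.        ]
 [241.5        187.5       ]
 [233.         189.        ]
 [228.         190.        ]
 [236.         190.        ]
 [229.33333333 193.        ]
 [235.5        192.5       ]
 [244.         193.        ]
 [232.5        194.        ]]
rim [-0.03382356 -0.0418101 ] 0.17774937930244988
```

View pics/e.png

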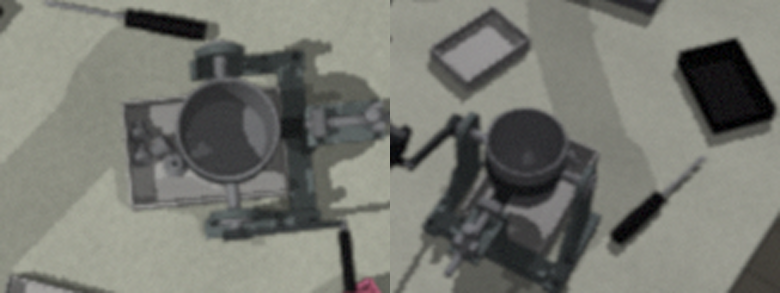

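The pot is empty and upright, and the blanks are in the tray around (160,150), with none on the bench. Next I'll push the bolt home.

Run:
```python
from h import *
d=np.load("pics/e.npy");W=cloud("top",d);z=W[...,2];S=(W[...,:2]-o)@Rs
m=(abs(S[...,0])<.056)&(S[...,1]>.055)&(S[...,1]<.105)&(z<.075);print("pile top",np.percentile(z[m],[90,98,100]).round(3))
env.reach(sw(0,-.154,.31),q(th+np.pi/2));print(ts())
print(env.movel(sw(0,-.154,.234),.12,stop_force=15),ts())
env.grip(0,40);print(ts())
print(env.movel(sw(0,-.121,.234),.05,stop_force=20),ts())
env.grip(.05);T=env.get_state()["tcp_pos"];env.movel([T[0],T[1],.31],.25)
env.reach(sw(-.12,-.19,.36),q(th+np.pi/2));print(ts())
p,d=camera("top");W=cloud("top",d);z=W[...,2];S=(W[...,:2]-o)@Rs
m=(abs(S[...,0])<.02)&(S[...,1]<-.107)&(S[...,1]>-.18)&(z>.168)&(z<.19);print("knob",m.sum(),S[m].mean(0))
p2,_=camera("scene")
cv2.imwrite("pics/f.png",np.hstack([cv2.resize(p[110:233,170:333],(390,293),interpolation=2),cv2.resize(p2[130:253,200:363],(390,293),interpolation=2)]))
```

```text
pile top [0.028 0.032 0.036]
(28.4917, array([ 3.000e-04, -1.536e-01,  3.091e-01]), array([ 0.4, -1.1,  0.1]), 0.0503)
False (29.275, array([ 0.0003, -0.1545,  0.235 ]), array([-0.6,  0.6, -0.3]), 0.0498)
(29.6833, array([ 0.0009, -0.1542,  0.2351]), array([ 2.2, -0.4,  4.3]), 0.0138)
False (30.4917, array([ 0.0008, -0.1254,  0.2351]), array([  8. , -10.9,  -1.2]), 0.0141)
(32.0167, array([-0.1207, -0.1898,  0.3594]), array([0.3, 1.4, 0.1]), 0.05)
knob 35 [ 0.0001548  -0.12546077]
```

View pics/f.png

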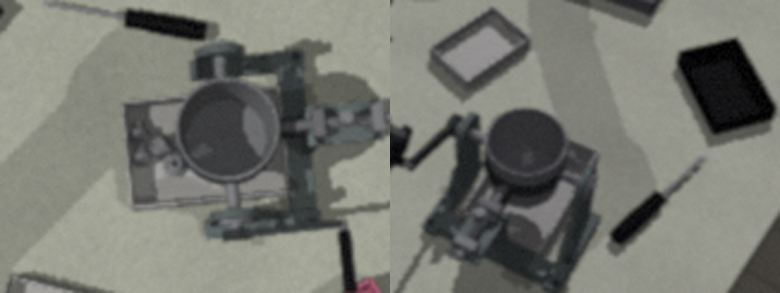

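The bolt is home, with the knob at stand y = -125.5 mm. The pot is upright and empty, the blanks lie around (160,150) in the tray, and the gripper is clear.

```bash
python3 -c "
from cell import job
print(job.job_done())"
```

```text
the job is handed in; nothing more can be done
None
```

The job is handed in at about 32 s on the robot's clock: tray slid in against the cross bar, pot emptied into it, cradle swung back upright, bolt pushed home and gripper clear; I saw an empty pot and no blanks on the bench, but the pot hid part of the pile, so I could not count all five.

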